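# Put the microscope slides under cover

### The job

Get the slides under cover from the dust, pushing with the fingertips only: push both open drawers of the small slide cabinet gently and fully home, without slamming or forcing them, and tip over the lid of the open grey slide box that has no pen in it until it is fully shut. Leave the other grey box, with the marker pen lying in it, standing open as it is; do not pick up or shift either box, and do not disturb the pen or the small things around them.

Things in the scene. Friction and masses are not known exactly. Their poses are not given: they have to be found in the camera images.
- cabinet: Small grey slide cabinet, fixed to the desk, 150 (x, with drawer fronts) x 200 (y) x 100 mm high, with two drawers one above the other. Origin: centre of its underside. Its front (drawers, handles) faces its own -x, toward the robot; the drawer fronts' outer faces lie at x = -75 mm in its frame when shut. Yaw up to 0.16 either way.
- cabinet_drawer0 (a joint): Upper drawer: metres pulled out along the cabinet's own -x, 0 = fully home against a hard stop, at most 0.093. Starts 0.03 to 0.07 out. Slides with about 1 N of friction and light damping (4 N per m/s), stays where it is left. Its front is 194 wide x 35 mm high, spanning z = 52 to 88 mm; slides stand in it.
- cabinet_drawer1 (a joint): Lower drawer: the same, its front spanning z = 14 to 50 mm.
- cabinet_drawer0_handle (a point): Middle of the upper drawer's steel bar handle, moves with the drawer. The bar is horizontal, 100 mm long along the cabinet's y, 11 mm thick, its axis 36 mm in front of the drawer's face and 73 mm above the desk.
- cabinet_drawer1_handle (a point): Middle of the lower drawer's bar handle, the same, 35 mm above the desk. With both drawers equally far out it is straight below the upper one, so that one upright finger meets both bars.
- box_done: Grey slide box full of glass slides, no pen in it: the one to shut. Loose, about 0.35 kg, base 88 (x) x 206 (y) x 22 mm high, 35 mm high when shut. Origin: centre of its underside. The lid's hinge runs along its own y at x = +45, z = 22 mm (the side away from the robot); yaw up to 0.2 either way. Stands left or right of the cabinet, the box with the pen on the other side.
- box_done_lid (a joint): Angle of the box without the pen's lid: 0 = shut, 1.83 = leaning back on its stop, where it starts. A shallow tray 88 x 206 x 12 mm, 70 g; open, its top edge stands about 110 mm above the desk, 20 to 25 mm behind the hinge. Pushed from behind toward the box's -x it passes its balance point at about 1.4 rad and then sinks shut by itself in 2 to 5 s (damped hinge).
- box_done_edge (a point): Middle of the free edge of the box without the pen's lid, on the outer face: the top edge when open; when shut, 34 mm above the desk at x = -44 mm in the box's frame.
- box_busy: The same kind of grey slide box, also with slides, but with a marker pen lying in it (still being labelled): to be left standing open. Origin and axes as for the other.
- box_busy_lid (a joint): Angle of the lid of the box with the pen, as above; it leans back at its stop, about 1.83, and stays there.
- oil: Loose small brown bottle, 27 mm across, 62 mm high, in front, left of the drawers. Origin: centre of its underside. Leave alone.
- cover_box: Loose small white box, 36 x 36 x 24 mm, in front, right of the drawers. Origin: centre of its underside. Leave alone.
- eyepiece: Loose black eyepiece with a white band, 42 mm across, 53 mm high, left of the cabinet, behind the left slide box. Origin: centre of its underside. Leave alone.
- case: Loose black round case, 37 mm across, 20 mm high, right of the cabinet, behind the right slide box. Origin: centre of its underside. Leave alone.
- marker: Loose white marker pen with a black cap, 135 mm long along its y, 16 mm thick, lying lengthwise on the slides in the open box that is to be left alone. Leave alone.

How it is judged:
By the outcome, as a careful person would: the job done as asked, in the order asked, and still so for the second after the job is handed in, with the robot touching nothing.
It also fails if it takes over 51 s, if anything falls off the work surface, if the arm or the gripper's body presses on something with over 40 N, if the wrist force passes 120 N, or if a joint passes its speed limit or range.

### The arm

A 6-joint arm with a two-finger parallel gripper is mounted at the origin on a cart in front of the work surface, level with it; the furniture and walls round the work are solid. World frame = base frame: x ahead of the robot, y to its left, z up, the work surface at z = 0. Lengths are in m, angles in rad, forces in N, time in s.
With the tool pointing down it reaches from about 0.25 to 0.725 m from the base axis. Payload 4 kg.
Tool frame: the origin (TCP) lies midway between the tips of the shut fingers; the grasp point (between the pads) lies 19 mm behind it; z points along the fingers, y is the line along which they close (so a half turn about z gives the same grasp; the last joint's range is limited). The gripper opens to 85 mm and grips with 20 to 120 N. Pads are 22 mm wide; open, the fingers measure 114 mm over their backs; the gripper's body (76 mm by 85 mm) begins 54 mm behind the grasp point. The pads swing forward as they close: fully open they stand 13 mm farther back than shut.
Start: joints at [-1.195, 0.241, 0.005, 1.335, 0, 1.571], TCP at [0.184, -0.465, 0.231] pointing down, gripper open.
Joint ranges: [-2.72, 2.72], [-1.05, 1.87], [-1.09, 1.28], [-1.99, 2.15], [-1.42, 1.44], [-3.14, 3.14]. Speed limits (rad/s): [2.79, 2.79, 3.14, 3.14, 3.14, 3.14].

### API

Orientations are given as a unit quaternion [x, y, z, w].
In Python, from bench import observe, snapshot, finish_job, masks_of, tip_of gives the robot as it stands. The module is installed in compiled form; this text tells all that it offers.
- The arm moves only by the tool move_arm, never from a script. Its argument "targets" is a list of rows, each an object with "dp": the shift along the world's x, y, z in units of 30 mm (1.0 is 30 mm), a list of three; "angular": the turn, a rotation vector about the world's x, y, z in units of 5 degrees (1.0 is 5 degrees), a list of three. In form: [{"dp": [tx, ty, tz], "angular": [wx, wy, wz]}, ...]. A call has 1 to 10 rows; each row is the pose to reach, as a shift and turn from the pose commanded when the call began; what a row does not reach only later rows make up. A row lasts 1/12 s, in which the tool goes at most 41.7 mm and 7.16 degrees, less where a joint would pass 70% of its speed; a pose out of reach is approached as far as the arm can. A call with a gripper value outside its range is refused whole. "gripper" is the finger opening in mm, from 0 to 85.4, set as the call begins (left out, the last holds). The fingers move at their own pace and stop on an object; "newtons" is the grip in N (left out, the last holds). Time passes only in rows, so rows that repeat a pose let the fingers close. It gives the time, the measured TCP pose, the force, the opening and the grip force at its end, in the units of the state.
- observe(): the state, without advancing time (a new reading comes with each control period).
- snapshot(name): name is "side" or "top"; returns a dict with "image" (480x640x3 uint8, red, green, blue), "fx", "fy", "cx", "cy" (pixels), "D" ([k1, k2, p1, p2, k3] as OpenCV has them; the pictures are not rectified), "xyz" and "orientation" of the camera in the world. Camera axes: x right, y up, looking along -z (the intrinsics and any distortion apply to the point x, -y, -z); pixel columns grow to the right and rows downward; lengths in m; the calibration is good to about 2 mm. A picture is of the moment at which its call begins. There is no depth.
- finish_job(): hands the job in; it is judged then, once.
Trained networks look in a picture, given as the dict that the camera call returned (one of the last four; its "shot" number tells which), for a name from the list of things; names that differ only in an ending like _2 or _b are one class to them, and where a whole thing is asked for, a point or a joint stands for the part that bears it (a point fixed in the world has none). Each returns a list of dicts, best first, with "p" (0 to 1); they miss things now and then, are a little off and sometimes report something else, mostly with a low value. They report only what shows in the picture. A call takes as long as a camera call.
- masks_of(picture, query): "region" (480x640 bool, what is visible of it).
- tip_of(picture, query): "point" ([x, y, z] in m, in the coordinates of the camera as it stood for that picture, good to about 4 mm: a listed point, or the origin of a listed thing).
The state is a dict: "time": time; "qpos": joint angles; "dq": joint speeds; "joint_torque": joint torques, N m; "ee_pos": TCP position; "tcp_rot": TCP orientation; "contact_force": force on the tool from outside, world axes, zero at the start; "moment": the same for the moment, N m; "gripper_width": finger opening in m; "grasp_force": force on a finger pad.
Only numpy, scipy, OpenCV 4.12 (cv2) and the standard library are available. Lean on these libraries where they do the work, as an engineer would, in place of code of your own. Each camera call takes 0.05 s, during which the arm holds its last target. There are 200 camera calls.

## Working session

There is one attempt and no reset: what is moved stays moved. The work goes in short steps, Python scripts to look and compute and a tool call to move; the robot and the scene stay as the last step left them, time stands still between calls to the robot, and variables do not carry over. Pictures are saved under pics/ and viewed, at most 10 in all, crops included, and the job is handed in when it is done.

Besides the shell and the picture viewer there is one more tool, called by a JSON object that holds its "method" and its "body". move_arm: Moves the arm, as the interface text tells. Its arguments: {"type":"object","properties":{"targets":{"type":"array"},"gripper":{"type":"number"},"newtons":{"type":"number"}},"required":["targets"]}

```bash
mkdir -p pics; cat > h.py <<'E'
import numpy as np, cv2
from scipy.spatial.transform import Rotation as R
from bench import *
def world(s,p): return R.from_quat(s["orientation"]).apply(p)+np.array(s["xyz"])
def save(s,n): cv2.imwrite("pics/"+n,s["image"][:,:,::-1])
def proj(s,P):
    c=R.from_quat(s["orientation"]).inv().apply(np.atleast_2d(P)-np.array(s["xyz"]))*[1,-1,-1]
    K=np.array([[s["fx"],0,s["cx"]],[0,s["fy"],s["cy"]],[0,0,1.]])
    return cv2.projectPoints(c,np.zeros(3),np.zeros(3),K,np.array(s["D"],float))[0][:,0]
E
python3 - <<'E'
from h import *
o=observe(); print(o["time"],o["ee_pos"],o["tcp_rot"],o["contact_force"])
for n in("top","side"):
    s=snapshot(n); save(s,n+"0.png"); print(n,s["xyz"],s["orientation"])
    for q in("cabinet","cabinet_drawer0_handle","cabinet_drawer1_handle","box_done","box_done_edge","box_busy","oil","cover_box","eyepiece","case","marker"):
        for d in tip_of(s,q)[:2]: print(q,round(d["p"],2),world(s,d["point"]).round(3))
E
```

```text
0.0 [ 0.1832508  -0.46454699  0.23042149] [ 9.82403989e-01  1.86765543e-01 -2.08976038e-04 -9.95118968e-04] [-0.08350134 -0.32633573 -0.74166514]
top [0.39715876 0.01495519 1.09463365] [-0.06083446  0.06637926  0.71064083 -0.69776971]
cabinet 0.58 [ 0.649 -0.002  0.001]
cabinet 0.35 [ 0.394 -0.145 -0.004]
cabinet_drawer0_handle 0.96 [0.484 0.011 0.07 ]
cabinet_drawer1_handle 0.63 [ 0.394 -0.147 -0.002]
box_done 0.7 [ 0.426 -0.312  0.001]
box_done_edge 0.85 [ 0.507 -0.32   0.1  ]
box_busy 0.66 [ 0.44   0.29  -0.002]
oil 0.56 [ 0.415  0.137 -0.001]
cover_box 0.52 [ 0.393 -0.144 -0.003]
eyepiece 0.86 [ 0.723  0.228 -0.001]
case 0.47 [ 0.711 -0.228  0.003]
case 0.37 [ 0.647 -0.003  0.003]
marker 0.62 [0.446 0.294 0.03 ]
side [-0.00234216  1.09731405  0.71619394] [-0.12550771  0.50422519  0.82777194 -0.21165629]
cabinet 0.58 [ 0.649 -0.006 -0.   ]
cabinet_drawer0_handle 0.61 [0.486 0.011 0.074]
cabinet_drawer1_handle 0.64 [0.493 0.012 0.034]
box_done 0.95 [ 0.423 -0.311 -0.007]
box_done_edge 0.85 [ 0.508 -0.319  0.1  ]
box_busy 0.88 [ 0.445  0.293 -0.   ]
oil 0.86 [0.417 0.139 0.004]
cover_box 0.77 [ 0.397 -0.147 -0.004]
cover_box 0.62 [ 0.723  0.222 -0.002]
eyepiece 0.54 [ 0.723  0.225 -0.003]
case 0.46 [ 0.725  0.228 -0.003]
marker 0.87 [0.454 0.294 0.026]
marker 0.73 [0.443 0.293 0.   ]
```

View pics/top0.png

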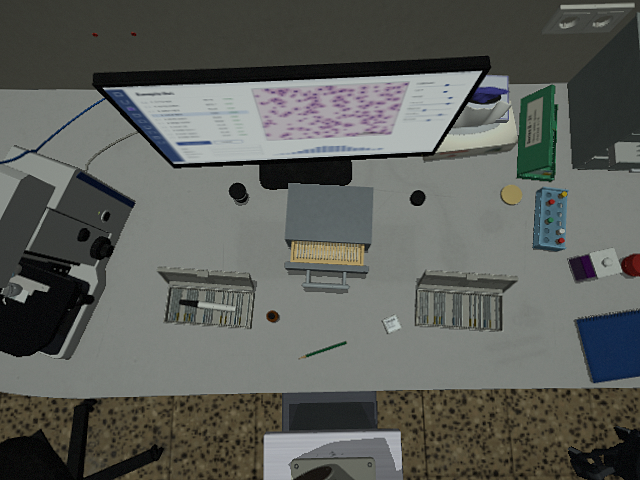

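View pics/side0.png

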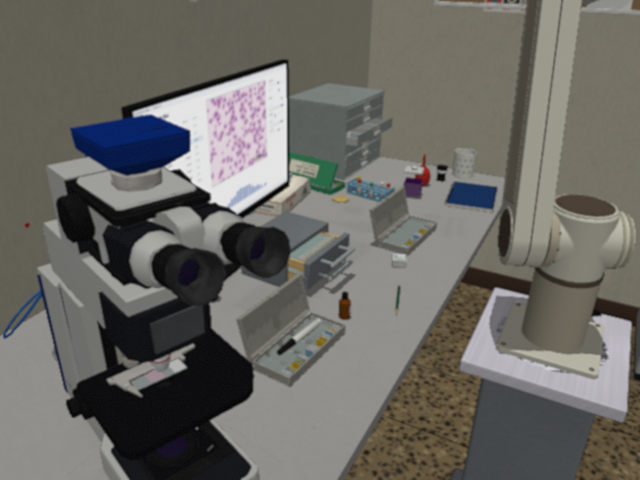

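The side and top pictures agree: the marker lies in the left box (about 205,305 in top), so the right box (460,305) is the one to shut. The upper handle is at about (326,285). Next I'll refine yaws.

```bash
python3 - <<'E'
from h import *
a=cv2.imread("pics/top0.png")
A=cv2.resize(a[175:300,270:390],None,fx=4.5,fy=4.5,interpolation=cv2.INTER_CUBIC)
s=snapshot("top")
# overlay models
def pts(o,yaw,L): return R.from_euler("z",yaw).apply(L)+np.array(o)
def draw(img,P,col):
    for u,v in proj(s,P): cv2.circle(img,(int(u*8),int(v*8)),8,col,-1,cv2.LINE_AA,3)
b=a.copy()
def ov(o,yaw,L,org,f,img,col):
    for u,v in proj(s,pts(o,yaw,L)): cv2.circle(img,(int((u-org[0]+.5)*f),int((v-org[1]+.5)*f)),3,col,-1)
ov((.649,-.004,0),-.09,[(x,y,.1) for x in(-.075,.075) for y in(-.1,.1)],(270,175),4.5,A,(0,0,255))
ov((.649,-.004,0),-.09,[(-.165,y,.073) for y in(-.05,0,.05)],(270,175),4.5,A,(0,255,0))
B=cv2.resize(a[260:340,405:525],None,fx=4.5,fy=4.5,interpolation=cv2.INTER_CUBIC)
ov((.425,-.3115,0),-.1,[(x,y,.022) for x in(-.044,.044) for y in(-.103,.103)],(405,260),4.5,B,(0,0,255))
ov((.425,-.3115,0),-.1,[(.0794,y,.105) for y in(-.103,.103)],(405,260),4.5,B,(0,255,0))
cv2.imwrite("pics/A.png",A); cv2.imwrite("pics/B.png",B)
E
```

```text
(no output)
```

View pics/A.png

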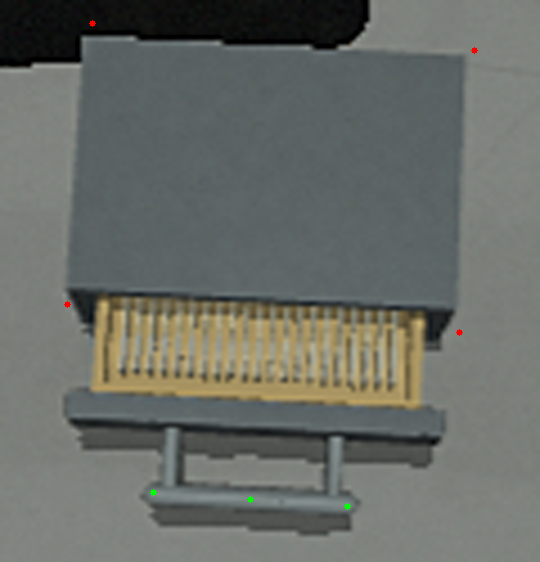

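View pics/B.png

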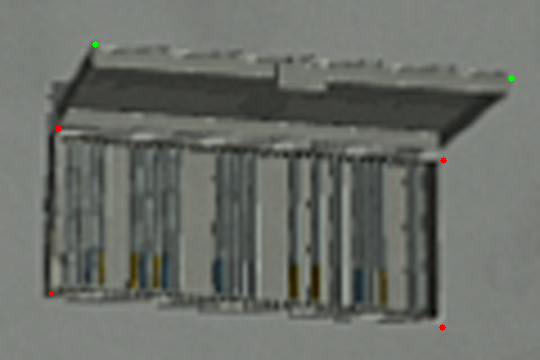

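Cabinet centre is about (0.644, 0.0) with yaw about −0.07. Box_done's yaw is about −0.08, and its lid edge is near (0.507, −0.319). The first move goes above the front of the handles.

{"method": "move_arm", "body": {"targets": [{"dp":[8.2,15.9,-1],"angular":[0,0,-5.1]},{"dp":[8.2,15.9,-1],"angular":[0,0,-5.1]},{"dp":[8.2,15.9,-1],"angular":[0,0,-5.1]},{"dp":[8.2,15.9,-1],"angular":[0,0,-5.1]},{"dp":[8.2,15.9,-1],"angular":[0,0,-5.1]},{"dp":[8.2,15.9,-1],"angular":[0,0,-5.1]},{"dp":[8.2,15.9,-1],"angular":[0,0,-5.1]},{"dp":[8.2,15.9,-1],"angular":[0,0,-5.1]},{"dp":[8.2,15.9,-1],"angular":[0,0,-5.1]},{"dp":[8.2,15.9,-1],"angular":[0,0,-5.1]}], "gripper": 0, "newtons": 20}}

```text
time: 2.08
ee_pos: [0.3704, -0.1022, 0.2089]
tcp_rot: [0.999, -0.035, 0.001, 0.0]
contact_force: [0.4, -0.6, 0.2]
gripper_width: 0.0001
grasp_force: 0.0
```

{"method": "move_arm", "body": {"targets": [{"dp":[2,3.9,0],"angular":[0,0,0]},{"dp":[2,3.9,0],"angular":[0,0,0]},{"dp":[2,3.9,0],"angular":[0,0,0]},{"dp":[2,3.9,0],"angular":[0,0,0]},{"dp":[2,3.9,-6.3],"angular":[0,0,0]},{"dp":[2,3.9,-6.3],"angular":[0,0,0]},{"dp":[2,3.9,-6.3],"angular":[0,0,0]},{"dp":[2,3.9,-6.3],"angular":[0,0,0]},{"dp":[2,3.9,-6.3],"angular":[0,0,0]},{"dp":[2,3.9,-6.3],"angular":[0,0,0]}]}}

```text
time: 2.92
ee_pos: [0.4235, -0.0116, 0.0149]
tcp_rot: [1.0, -0.02, -0.005, -0.01]
contact_force: [-1.7, 0.0, -0.2]
gripper_width: 0.0001
grasp_force: 0.0
```

```bash
python3 - <<'E'
from h import *
o=observe(); print(o["time"],o["ee_pos"].round(4),o["tcp_rot"].round(4),o["contact_force"])
s=snapshot("side"); cv2.imwrite("pics/s1.png",cv2.resize(s["image"][200:320,260:400,::-1],None,fx=5,fy=5,interpolation=cv2.INTER_CUBIC))
for q in("cabinet","cabinet_drawer0_handle","cabinet_drawer1_handle"):
    for d in tip_of(s,q)[:2]: print(q,round(d["p"],2),world(s,d["point"]).round(3))
E
```

```text
2.9167 [ 0.4235 -0.0116  0.0149] [ 0.9997 -0.0203 -0.0055 -0.0099] [-1.7457081   0.03687803 -0.15490753]
cabinet 0.77 [ 0.647 -0.003  0.001]
cabinet_drawer0_handle 0.93 [0.484 0.012 0.073]
cabinet_drawer0_handle 0.59 [ 0.396 -0.145 -0.001]
cabinet_drawer1_handle 0.77 [0.49  0.009 0.033]
```

View pics/s1.png

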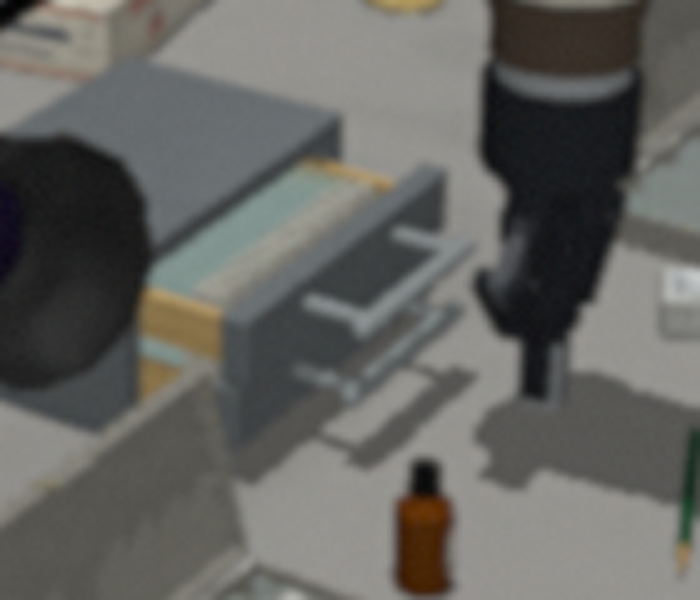

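The picture shows both drawers open by similar amounts, the lower one slightly less, and the closed fingers standing upright in front of the handles. I'll settle the arm and trim.

{"method": "move_arm", "body": {"targets": [{"dp":[0,0,0],"angular":[0,0,0]},{"dp":[0,0,0],"angular":[0,0,0]},{"dp":[0,0,0],"angular":[0,0,0]}]}}

```text
time: 3.37
ee_pos: [0.4302, -0.0117, 0.0211]
tcp_rot: [1.0, -0.02, 0.002, -0.01]
contact_force: [0.4, 0.4, -0.1]
gripper_width: 0.0001
grasp_force: 0.0
```

{"method": "move_arm", "body": {"targets": [{"dp":[0,0.86,0],"angular":[-0.23,0,-0.35]},{"dp":[0,0.86,0],"angular":[-0.23,0,-0.35]},{"dp":[0,0.86,0],"angular":[-0.23,0,-0.35]},{"dp":[0,0.86,0],"angular":[-0.23,0,-0.35]}]}}

```text
time: 3.7
ee_pos: [0.4278, -0.0112, 0.0197]
tcp_rot: [1.0, -0.02, 0.001, -0.01]
contact_force: [-0.6, 0.7, -0.8]
gripper_width: -0.0
grasp_force: 0.0
```

```bash
python3 - <<'E'
from h import *
o=observe(); print(o["time"],o["ee_pos"].round(4),o["tcp_rot"].round(4),o["contact_force"],o["qpos"].round(3))
E
```

```text
3.7 [ 0.4278 -0.0112  0.0197] [ 9.998e-01 -1.970e-02  5.000e-04 -1.000e-02] [-0.63748858  0.71134889 -0.82966543] [-0.04   0.325 -0.505  0.74   0.02   3.141]
```

Joint 6 sits at its limit. A half turn gives the same fingers with q6 near 0, so I'll do that raised a little.

{"method": "move_arm", "body": {"targets": [{"dp":[0,0,2],"angular":[0,0,14]},{"dp":[0,0,2],"angular":[0,0,14]},{"dp":[0,0,2],"angular":[0,0,14]},{"dp":[0,0,2],"angular":[0,0,14]},{"dp":[0,0,2],"angular":[0,0,14]},{"dp":[0,0,2],"angular":[0,0,14]},{"dp":[0,0,2],"angular":[0,0,14]},{"dp":[0,0,2],"angular":[0,0,14]},{"dp":[0,0,2],"angular":[0,0,14]},{"dp":[0,0,2],"angular":[0,0,14]}]}}

```text
time: 4.53
ee_pos: [0.4277, -0.0112, 0.0795]
tcp_rot: [0.829, 0.56, -0.006, -0.009]
contact_force: [-0.2, -0.2, 0.8]
gripper_width: -0.0001
grasp_force: 0.0
```

{"method": "move_arm", "body": {"targets": [{"dp":[0,0,0],"angular":[0,0,14]},{"dp":[0,0,0],"angular":[0,0,14]},{"dp":[0,0,0],"angular":[0,0,14]},{"dp":[0,0,0],"angular":[0,0,14]},{"dp":[0,0,0],"angular":[0,0,14]},{"dp":[0,0,0],"angular":[0,0,14]},{"dp":[0,0,0],"angular":[0,0,14]},{"dp":[0,0,0],"angular":[0,0,14]},{"dp":[0,0,0],"angular":[0,0,14]},{"dp":[0,0,0],"angular":[0,0,14]}]}}

```text
time: 5.37
ee_pos: [0.4276, -0.0112, 0.0795]
tcp_rot: [0.358, 0.934, -0.009, -0.004]
contact_force: [-0.1, -0.2, 0.1]
gripper_width: 0.0001
grasp_force: 0.0
```

{"method": "move_arm", "body": {"targets": [{"dp":[0,0,0],"angular":[0,0,7]},{"dp":[0,0,0],"angular":[0,0,7]},{"dp":[0,0,0],"angular":[0,0,7]},{"dp":[0,0,0],"angular":[0,0,7]},{"dp":[0,0,0],"angular":[0,0,7]},{"dp":[0,0,0],"angular":[0,0,7]},{"dp":[0,0,0],"angular":[0,0,7]}]}}

```text
time: 5.95
ee_pos: [0.4277, -0.0112, 0.0796]
tcp_rot: [0.065, 0.998, -0.01, -0.001]
contact_force: [0.2, 0.2, 0.1]
gripper_width: 0.0001
grasp_force: 0.0
```

```bash
cat > st.py <<'E'
from h import *
o=observe(); r=R.from_quat(o["tcp_rot"])
g=R.from_euler("z",np.pi-.07)*R.from_euler("x",np.pi)
print(o["time"],o["ee_pos"].round(4),"F",o["contact_force"].round(2),"q",o["qpos"].round(3),"turn units to goal",((g*r.inv()).as_rotvec(degrees=True)/5).round(2))
E
python3 st.py
```

```text
5.95 [ 0.4277 -0.0112  0.0796] F [0.19 0.17 0.13] q [-0.012  0.238 -0.428  0.908 -0.02   0.117] turn units to goal [ 0.23 -0.03  0.68]
```

{"method": "move_arm", "body": {"targets": [{"dp":[0,0.84,-1],"angular":[0.23,0,0.68]},{"dp":[0,0.84,-2],"angular":[0.23,0,0.68]},{"dp":[0,0.84,-2],"angular":[0.23,0,0.68]},{"dp":[0,0.84,-2],"angular":[0.23,0,0.68]}]}}

```text
time: 6.28
ee_pos: [0.4259, 0.0139, 0.0187]
tcp_rot: [0.034, 0.999, -0.0, -0.004]
contact_force: [-0.1, -0.5, 0.0]
gripper_width: 0.0001
grasp_force: 0.0
```

```bash
python3 st.py
```

```text
6.2833 [0.4259 0.0139 0.0187] F [-0.11 -0.47  0.04] q [ 0.033  0.329 -0.502  0.746 -0.     0.102] turn units to goal [ 0.   -0.08 -0.01]
```

{"method": "move_arm", "body": {"targets": [{"dp":[0.2,-0.01,0],"angular":[0,0,0]},{"dp":[0.4,-0.03,0],"angular":[0,0,0]},{"dp":[0.6,-0.04,0],"angular":[0,0,0]},{"dp":[0.8,-0.06,0],"angular":[0,0,0]},{"dp":[0.95,-0.07,0],"angular":[0,0,0]},{"dp":[1.05,-0.07,0],"angular":[0,0,0]},{"dp":[1.15,-0.08,0],"angular":[0,0,0]},{"dp":[1.25,-0.09,0],"angular":[0,0,0]},{"dp":[1.35,-0.1,0],"angular":[0,0,0]},{"dp":[1.45,-0.1,0],"angular":[0,0,0]}]}}

```text
time: 7.12
ee_pos: [0.4708, 0.0109, 0.0194]
tcp_rot: [0.034, 0.999, -0.0, -0.002]
contact_force: [-1.2, -0.5, -0.4]
gripper_width: 0.0002
grasp_force: 0.0
```

{"method": "move_arm", "body": {"targets": [{"dp":[0.1,-0.01,0],"angular":[0,0,0]},{"dp":[0.2,-0.01,0],"angular":[0,0,0]},{"dp":[0.3,-0.02,0],"angular":[0,0,0]},{"dp":[0.4,-0.03,0],"angular":[0,0,0]},{"dp":[0.5,-0.04,0],"angular":[0,0,0]},{"dp":[0.6,-0.04,0],"angular":[0,0,0]}]}}

```text
time: 7.62
ee_pos: [0.4893, 0.0096, 0.0194]
tcp_rot: [0.034, 0.999, -0.0, -0.002]
contact_force: [-2.1, -1.3, -0.5]
gripper_width: 0.0001
grasp_force: 0.6
```

```bash
python3 st.py
```

```text
7.6167 [0.4893 0.0096 0.0194] F [-2.13 -1.29 -0.54] q [ 0.02   0.425 -0.342  0.807 -0.     0.087] turn units to goal [ 0.   -0.04 -0.03]
```

{"method": "move_arm", "body": {"targets": [{"dp":[0.08,-0.01,0],"angular":[0,0,0]},{"dp":[0.16,-0.01,0],"angular":[0,0,0]},{"dp":[0.24,-0.02,0],"angular":[0,0,0]},{"dp":[0.32,-0.02,0],"angular":[0,0,0]},{"dp":[0.4,-0.03,0],"angular":[0,0,0]},{"dp":[0.46,-0.03,0],"angular":[0,0,0]},{"dp":[0.52,-0.04,0],"angular":[0,0,0]},{"dp":[0.56,-0.04,0],"angular":[0,0,0]}]}}

```text
time: 8.28
ee_pos: [0.5065, 0.0086, 0.0197]
tcp_rot: [0.034, 0.999, 0.0, -0.001]
contact_force: [-2.5, -0.6, -1.3]
gripper_width: 0.0002
grasp_force: 0.5
```

{"method": "move_arm", "body": {"targets": [{"dp":[0.03,0,0],"angular":[0,0,0]},{"dp":[0.06,0,0],"angular":[0,0,0]},{"dp":[0.09,-0.01,0],"angular":[0,0,0]},{"dp":[0.12,-0.01,0],"angular":[0,0,0]},{"dp":[0.15,-0.01,0],"angular":[0,0,0]}]}}

```text
time: 8.7
ee_pos: [0.5107, 0.0083, 0.0197]
tcp_rot: [0.034, 0.999, 0.0, -0.001]
contact_force: [-1.8, -0.1, -0.2]
gripper_width: 0.0003
grasp_force: 0.5
```

Still free. I'll continue in 1 mm rows with short calls, watching the force.

{"method": "move_arm", "body": {"targets": [{"dp":[0.03,0,0],"angular":[0,0,0]},{"dp":[0.06,0,0],"angular":[0,0,0]},{"dp":[0.09,-0.01,0],"angular":[0,0,0]}]}}

```text
time: 8.95
ee_pos: [0.5134, 0.0081, 0.0197]
tcp_rot: [0.034, 0.999, 0.0, -0.001]
contact_force: [-1.5, 1.0, -0.8]
gripper_width: 0.0002
grasp_force: 0.5
```

```bash
python3 - <<'E'
from h import *
for n in("top","side"):
    s=snapshot(n)
    for q in("cabinet","cabinet_drawer0_handle","cabinet_drawer1_handle"):
        for d in tip_of(s,q)[:1]: print(n,q,round(d["p"],2),world(s,d["point"]).round(3))
save(s,"s2full.png")
cv2.imwrite("pics/s2.png",cv2.resize(s["image"][200:320,240:380,::-1],None,fx=5,fy=5,interpolation=cv2.INTER_CUBIC))
E
```

```text
top cabinet 0.91 [0.645 0.    0.003]
side cabinet 0.56 [ 0.648 -0.005  0.001]
side cabinet_drawer0_handle 0.79 [0.535 0.007 0.075]
side cabinet_drawer1_handle 0.64 [0.532 0.01  0.035]
```

View pics/s2.png

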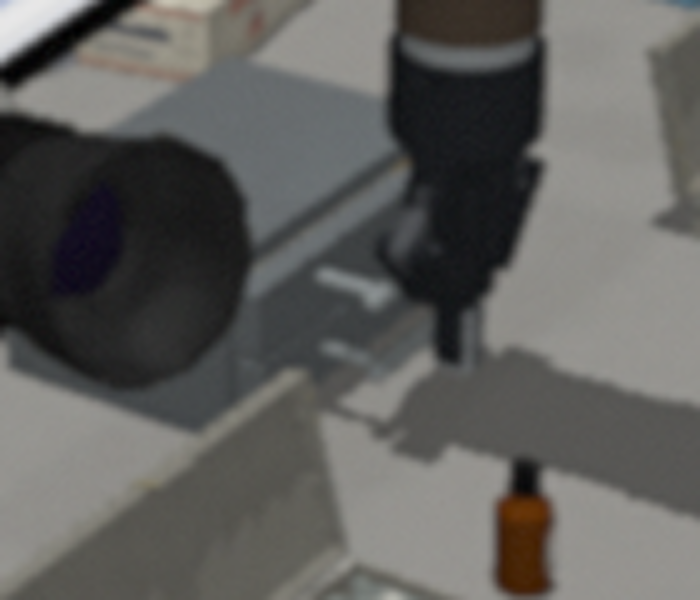

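A narrow gap still shows at the upper drawer front (about 340,220 in the crop), so there are a few mm to go.

{"method": "move_arm", "body": {"targets": [{"dp":[0.03,0,0],"angular":[0,0,0]},{"dp":[0.06,0,0],"angular":[0,0,0]},{"dp":[0.09,-0.01,0],"angular":[0,0,0]}]}}

```text
time: 9.6
ee_pos: [0.5146, 0.0078, 0.0194]
tcp_rot: [0.034, 0.999, 0.0, -0.003]
contact_force: [-7.1, 2.2, 3.1]
gripper_width: -0.0001
grasp_force: 0.5
```

{"method": "move_arm", "body": {"targets": [{"dp":[0.03,0,0],"angular":[0,0,0]},{"dp":[0.06,0,0],"angular":[0,0,0]}]}}

```text
time: 9.77
ee_pos: [0.5146, 0.0076, 0.0188]
tcp_rot: [0.034, 0.999, -0.0, -0.004]
contact_force: [-8.5, -0.6, 1.9]
gripper_width: -0.0001
grasp_force: 0.5
```

It stalled at x=0.5146 with about 8 N, so at least one drawer is on its stop. I'll back off and check each bar separately, upper first with the tip alone.

{"method": "move_arm", "body": {"targets": [{"dp":[-0.4,0.03,0],"angular":[0,0,0]},{"dp":[-0.4,0.03,0],"angular":[0,0,0]},{"dp":[-0.4,0.03,1.1],"angular":[0,0,0]},{"dp":[-0.4,0.03,1.1],"angular":[0,0,0]},{"dp":[-0.4,0.03,1.1],"angular":[0,0,0]}]}}

```text
time: 10.18
ee_pos: [0.5091, 0.0086, 0.0548]
tcp_rot: [0.034, 0.999, 0.0, 0.002]
contact_force: [-0.4, -0.6, 0.3]
gripper_width: 0.0
grasp_force: 0.0
```

```bash
python3 st.py
```

```text
10.1833 [0.5091 0.0086 0.0548] F [-0.44 -0.65  0.26] q [ 0.017  0.404 -0.259  0.904 -0.     0.084] turn units to goal [-0.    0.05 -0.03]
```

{"method": "move_arm", "body": {"targets": [{"dp":[0.06,0,0],"angular":[0,0,0]},{"dp":[0.12,-0.01,0],"angular":[0,0,0]},{"dp":[0.15,-0.01,0],"angular":[0,0,0]},{"dp":[0.18,-0.01,0],"angular":[0,0,0]},{"dp":[0.21,-0.01,0],"angular":[0,0,0]},{"dp":[0.24,-0.01,0],"angular":[0,0,0]}]}}

```text
time: 10.68
ee_pos: [0.5129, 0.0082, 0.0522]
tcp_rot: [0.034, 0.999, -0.0, -0.002]
contact_force: [-0.3, -0.1, -0.3]
gripper_width: 0.0001
grasp_force: 0.0
```

{"method": "move_arm", "body": {"targets": [{"dp":[0.03,0,0],"angular":[0,0,0]},{"dp":[0.06,0,0],"angular":[0,0,0]},{"dp":[0.06,0,0],"angular":[0,0,0]}]}}

```text
time: 10.93
ee_pos: [0.5151, 0.0083, 0.0526]
tcp_rot: [0.034, 0.999, -0.0, -0.001]
contact_force: [0.1, 0.5, 0.2]
gripper_width: 0.0
grasp_force: 0.0
```

{"method": "move_arm", "body": {"targets": [{"dp":[0.03,0,0],"angular":[0,0,0]},{"dp":[0.06,0,0],"angular":[0,0,0]},{"dp":[0.09,-0.01,0],"angular":[0,0,0]}]}}

```text
time: 11.18
ee_pos: [0.5171, 0.0082, 0.0526]
tcp_rot: [0.034, 0.999, 0.0, -0.002]
contact_force: [-3.2, 1.1, 2.8]
gripper_width: 0.0004
grasp_force: 1.2
```

{"method": "move_arm", "body": {"targets": [{"dp":[0.03,0,0],"angular":[0,0,0]},{"dp":[0.06,0,0],"angular":[0,0,0]},{"dp":[0.09,0,0],"angular":[0,0,0]}]}}

```text
time: 11.43
ee_pos: [0.5172, 0.0082, 0.0524]
tcp_rot: [0.034, 0.999, 0.0, -0.004]
contact_force: [-9.6, 0.5, 8.6]
gripper_width: -0.0001
grasp_force: 5.0
```

Upper drawer is home (tip stall at 0.5172). At the joint stall the upper finger section was probably holding the tip off, leaving the lower drawer about 2–3 mm open. I'll push the lower bar with the tool tilted so the tip leads.

{"method": "move_arm", "body": {"targets": [{"dp":[-0.5,0.03,0],"angular":[0,0,0]},{"dp":[-0.5,0.03,0],"angular":[0,-1.4,0]},{"dp":[-0.5,0.03,-0.5],"angular":[0,-1.4,0]},{"dp":[-0.5,0.03,-0.9],"angular":[0,-1.4,0]},{"dp":[-0.5,0.03,-0.9],"angular":[0,-1.4,0]},{"dp":[-0.5,0.03,-0.9],"angular":[0,-1.4,0]}]}}

```text
time: 11.93
ee_pos: [0.5052, 0.0088, 0.0256]
tcp_rot: [0.034, 0.998, 0.002, 0.06]
contact_force: [1.1, -0.3, 0.6]
gripper_width: -0.0001
grasp_force: 0.0
```

```bash
python3 st.py
```

```text
11.9333 [0.5052 0.0088 0.0256] F [ 1.05 -0.32  0.58] q [ 0.019  0.367 -0.427  0.657 -0.002  0.086] turn units to goal [ 0.    1.37 -0.03]
```

{"method": "move_arm", "body": {"targets": [{"dp":[0.05,0,0],"angular":[0,0,0]},{"dp":[0.1,-0.01,0],"angular":[0,0,0]},{"dp":[0.15,-0.01,0],"angular":[0,0,0]},{"dp":[0.2,-0.01,0],"angular":[0,0,0]},{"dp":[0.25,-0.02,0],"angular":[0,0,0]},{"dp":[0.3,-0.02,0],"angular":[0,0,0]},{"dp":[0.33,-0.02,0],"angular":[0,0,0]}]}}

```text
time: 12.52
ee_pos: [0.5155, 0.0083, 0.0257]
tcp_rot: [0.034, 0.998, 0.002, 0.06]
contact_force: [0.7, 0.3, 0.6]
gripper_width: -0.0001
grasp_force: 0.0
```

{"method": "move_arm", "body": {"targets": [{"dp":[0.03,0,0],"angular":[0,0,0]},{"dp":[0.06,0,0],"angular":[0,0,0]},{"dp":[0.09,0,0],"angular":[0,0,0]}]}}

```text
time: 12.77
ee_pos: [0.5174, 0.0082, 0.0255]
tcp_rot: [0.034, 0.998, 0.002, 0.059]
contact_force: [-1.4, 0.2, 0.3]
gripper_width: 0.0004
grasp_force: 0.5
```

{"method": "move_arm", "body": {"targets": [{"dp":[0.03,0,0],"angular":[0,0,0]},{"dp":[0.06,0,0],"angular":[0,0,0]},{"dp":[0.09,0,0],"angular":[0,0,0]}]}}

```text
time: 13.02
ee_pos: [0.5184, 0.0082, 0.025]
tcp_rot: [0.034, 0.998, 0.002, 0.058]
contact_force: [-7.2, -0.2, 4.2]
gripper_width: -0.0003
grasp_force: 3.3
```

```bash
python3 st.py
```

```text
13.0167 [0.5184 0.0082 0.025 ] F [-7.22 -0.23  4.18] q [ 0.017  0.391 -0.389  0.675 -0.002  0.084] turn units to goal [ 0.    1.32 -0.03]
```

Both drawers are on their stops (the lower stall position matches the upper once tilt is accounted for). Now I'll retreat and go behind the lid.

{"method": "move_arm", "body": {"targets": [{"dp":[-0.7,0.05,0],"angular":[0,0,0]},{"dp":[-1.5,0.1,0],"angular":[0,0.6,0]},{"dp":[-1.5,0.1,1.3],"angular":[0,1.35,0]},{"dp":[-1.5,0.1,2.6],"angular":[0,1.35,0]},{"dp":[-1.5,0.1,3.9],"angular":[0,1.35,0]},{"dp":[-1.5,0.1,5.2],"angular":[0,1.35,0]},{"dp":[-1.5,0.1,5.8],"angular":[0,1.35,0]}]}}

```text
time: 13.6
ee_pos: [0.4786, 0.0114, 0.2052]
tcp_rot: [0.034, 0.999, 0.0, 0.006]
contact_force: [0.9, -0.6, -0.3]
gripper_width: -0.0
grasp_force: 0.0
```

```bash
python3 - <<'E'
exec(open("st.py").read())
for n in("top","side"):
    s=snapshot(n); save(s,n+"3.png")
    for q in("cabinet","cabinet_drawer0_handle","cabinet_drawer1_handle","box_done","box_done_edge"):
        for d in tip_of(s,q)[:1]: print(n,q,round(d["p"],2),world(s,d["point"]).round(3))
    if n=="side": cv2.imwrite("pics/s3.png",cv2.resize(s["image"][180:300,250:450,::-1],None,fx=4,fy=4,interpolation=cv2.INTER_CUBIC))
E
```

```text
13.6 [0.4786 0.0114 0.2052] F [ 0.95 -0.64 -0.32] q [ 0.024  0.203 -0.112  1.244  0.     0.091] turn units to goal [-0.01  0.13 -0.03]
top cabinet 0.71 [ 0.646 -0.001  0.001]
top cabinet_drawer1_handle 0.43 [ 0.711 -0.226  0.003]
top box_done_edge 0.57 [ 0.508 -0.319  0.101]
side cabinet 0.86 [ 0.647 -0.004  0.001]
side cabinet_drawer0_handle 0.9 [0.534 0.008 0.074]
side cabinet_drawer1_handle 0.97 [0.535 0.007 0.032]
side box_done 0.7 [ 0.422 -0.309 -0.001]
side box_done_edge 0.94 [ 0.507 -0.318  0.101]
```

View pics/s3.png

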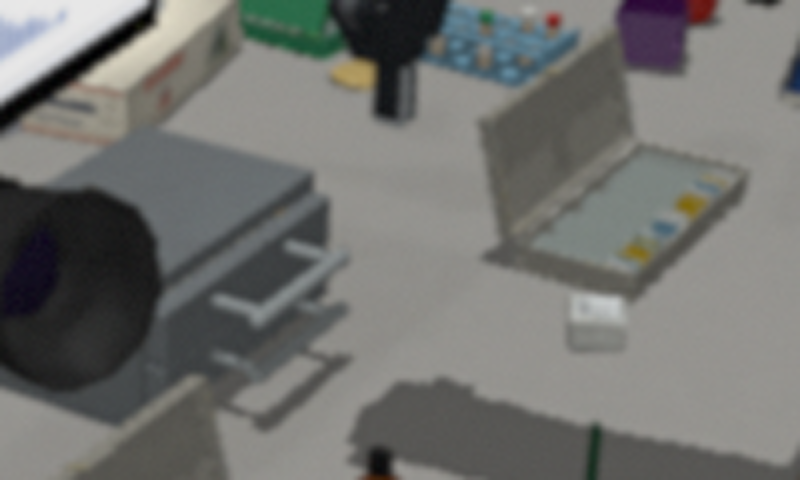

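Both drawers look shut, with the bars one above the other at x≈0.534. Now over to behind the lid.

{"method": "move_arm", "body": {"targets": [{"dp":[0.3,-1.1,0],"angular":[0,0.1,0]},{"dp":[0.6,-2.3,0],"angular":[0,0.1,0]},{"dp":[1.0,-3.6,0],"angular":[0,0.1,0]},{"dp":[1.4,-4.9,0],"angular":[0,0.1,0]},{"dp":[1.8,-6.2,0],"angular":[0,0.1,0]},{"dp":[2.2,-7.5,0],"angular":[0,0.1,0]},{"dp":[2.6,-8.8,0],"angular":[0,0.1,0]},{"dp":[2.9,-10.1,0],"angular":[0,0.1,0]},{"dp":[3.05,-11.1,0],"angular":[0,0.1,0]},{"dp":[3.05,-11.1,0],"angular":[0,0.1,0]}]}}

```text
time: 15.03
ee_pos: [0.5667, -0.3279, 0.1976]
tcp_rot: [0.037, 0.999, -0.001, -0.004]
contact_force: [0.4, 1.3, 0.3]
gripper_width: 0.0001
grasp_force: 0.0
```

{"method": "move_arm", "body": {"targets": [{"dp":[0,0,0],"angular":[0,0,0]},{"dp":[0,0,0],"angular":[0,0,0]}]}}

```text
time: 15.2
ee_pos: [0.5666, -0.3214, 0.1988]
tcp_rot: [0.034, 0.999, 0.001, -0.004]
contact_force: [0.7, 0.2, 0.3]
gripper_width: -0.0
grasp_force: 0.0
```

```bash
python3 st.py
```

```text
15.2 [ 0.5666 -0.3214  0.1988] F [0.68 0.24 0.33] q [-0.515  0.571  0.417  1.425 -0.003 -0.447] turn units to goal [-0.02 -0.09 -0.03]
```

{"method": "move_arm", "body": {"targets": [{"dp":[0,0,-0.8],"angular":[0,0,0]},{"dp":[0,0,-1.8],"angular":[0,0,0]},{"dp":[0,0,-2.8],"angular":[0,0,0]},{"dp":[0,0,-3.6],"angular":[0,0,0]},{"dp":[0,0,-4.2],"angular":[0,0,0]},{"dp":[0,0,-4.2],"angular":[0,0,0]}]}}

```text
time: 15.7
ee_pos: [0.5641, -0.318, 0.069]
tcp_rot: [0.032, 0.999, 0.002, -0.007]
contact_force: [-0.3, -0.1, -1.4]
gripper_width: -0.0003
grasp_force: 0.0
```

{"method": "move_arm", "body": {"targets": [{"dp":[-0.1,0.01,0],"angular":[0,0,0]},{"dp":[-0.3,0.02,0],"angular":[0,0,0]},{"dp":[-0.5,0.04,0],"angular":[0,0,0]},{"dp":[-0.7,0.06,0],"angular":[0,0,0]},{"dp":[-0.9,0.07,0],"angular":[0,0,0]},{"dp":[-1.05,0.08,0],"angular":[0,0,0]},{"dp":[-1.15,0.09,0],"angular":[0,0,0]},{"dp":[-1.25,0.1,0],"angular":[0,0,0]}]}}

```text
time: 16.37
ee_pos: [0.5291, -0.3189, 0.074]
tcp_rot: [0.034, 0.999, -0.0, -0.003]
contact_force: [-0.6, 0.4, -0.5]
gripper_width: -0.0004
grasp_force: 0.0
```

{"method": "move_arm", "body": {"targets": [{"dp":[-0.05,0,0],"angular":[0,0,0]},{"dp":[-0.1,0.01,0],"angular":[0,0,0]},{"dp":[-0.15,0.01,0],"angular":[0,0,0]},{"dp":[-0.2,0.02,0],"angular":[0,0,0]},{"dp":[-0.25,0.02,0],"angular":[0,0,0]},{"dp":[-0.3,0.02,0],"angular":[0,0,0]},{"dp":[-0.35,0.03,0],"angular":[0,0,0]},{"dp":[-0.4,0.03,0],"angular":[0,0,0]},{"dp":[-0.45,0.04,0],"angular":[0,0,0]},{"dp":[-0.5,0.04,0],"angular":[0,0,0]}]}}

```text
time: 17.2
ee_pos: [0.5146, -0.3175, 0.0738]
tcp_rot: [0.034, 0.999, -0.0, -0.003]
contact_force: [1.1, 0.3, 0.3]
gripper_width: -0.0003
grasp_force: 0.3
```

{"method": "move_arm", "body": {"targets": [{"dp":[-0.05,0,0],"angular":[0,0,0]},{"dp":[-0.1,0.01,0],"angular":[0,0,0]},{"dp":[-0.15,0.01,0],"angular":[0,0,0]},{"dp":[-0.2,0.02,0],"angular":[0,0,0]},{"dp":[-0.25,0.02,0],"angular":[0,0,0]},{"dp":[-0.3,0.02,0],"angular":[0,0,0]},{"dp":[-0.35,0.03,0],"angular":[0,0,0]},{"dp":[-0.4,0.03,0],"angular":[0,0,0]},{"dp":[-0.45,0.04,0],"angular":[0,0,0]},{"dp":[-0.5,0.04,0],"angular":[0,0,0]}]}}

```text
time: 18.03
ee_pos: [0.4993, -0.3162, 0.0736]
tcp_rot: [0.034, 0.999, -0.0, -0.003]
contact_force: [0.4, 0.6, -0.1]
gripper_width: 0.0003
grasp_force: 0.2
```

```bash
python3 - <<'E'
exec(open("st.py").read())
for n in("top","side"):
    s=snapshot(n); save(s,n+"4.png")
    for q in("box_done","box_done_edge"):
        for d in tip_of(s,q)[:1]: print(n,q,round(d["p"],2),world(s,d["point"]).round(3))
E
```

```text
18.0333 [ 0.4993 -0.3162  0.0736] F [ 0.37  0.58 -0.06] q [-0.563  0.531  0.011  1.057 -0.004 -0.495] turn units to goal [-0.   -0.08 -0.03]
top box_done 0.84 [ 0.427 -0.315  0.003]
top box_done_edge 0.76 [ 0.487 -0.318  0.107]
side box_done 0.61 [ 0.425 -0.31  -0.001]
side box_done_edge 0.85 [ 0.49  -0.317  0.105]
```

Contact made and the lid is following. Continue to about 1.2 rad.

{"method": "move_arm", "body": {"targets": [{"dp":[-0.05,0,0],"angular":[0,0,0]},{"dp":[-0.1,0.01,0],"angular":[0,0,0]},{"dp":[-0.15,0.01,0],"angular":[0,0,0]},{"dp":[-0.2,0.02,0],"angular":[0,0,0]},{"dp":[-0.25,0.02,0],"angular":[0,0,0]},{"dp":[-0.3,0.02,0],"angular":[0,0,0]},{"dp":[-0.35,0.03,0],"angular":[0,0,0]},{"dp":[-0.4,0.03,0],"angular":[0,0,0]},{"dp":[-0.45,0.04,0],"angular":[0,0,0]},{"dp":[-0.5,0.04,0],"angular":[0,0,0]}]}}

```text
time: 19.17
ee_pos: [0.4844, -0.3151, 0.0737]
tcp_rot: [0.034, 0.999, -0.0, -0.003]
contact_force: [0.6, 0.6, -0.1]
gripper_width: 0.0002
grasp_force: 0.3
```

{"method": "move_arm", "body": {"targets": [{"dp":[-0.05,0,0],"angular":[0,0,0]},{"dp":[-0.1,0.01,0],"angular":[0,0,0]},{"dp":[-0.15,0.01,0],"angular":[0,0,0]},{"dp":[-0.2,0.02,0],"angular":[0,0,0]},{"dp":[-0.25,0.02,0],"angular":[0,0,0]},{"dp":[-0.3,0.02,0],"angular":[0,0,0]},{"dp":[-0.35,0.03,0],"angular":[0,0,0]},{"dp":[-0.4,0.03,0],"angular":[0,0,0]}]}}

```text
time: 19.83
ee_pos: [0.4723, -0.3141, 0.0735]
tcp_rot: [0.034, 0.999, 0.0, -0.004]
contact_force: [0.6, -0.1, -0.3]
gripper_width: -0.0001
grasp_force: 0.2
```

```bash
python3 - <<'E'
exec(open("st.py").read())
for n in("top","side"):
    s=snapshot(n); save(s,n+"5.png")
    for q in("box_done","box_done_edge"):
        for d in tip_of(s,q)[:1]: print(n,q,round(d["p"],2),world(s,d["point"]).round(3))
E
```

```text
19.8333 [ 0.4723 -0.3141  0.0735] F [ 0.55 -0.09 -0.3 ] q [-0.585  0.489 -0.061  1.027 -0.004 -0.518] turn units to goal [-0.   -0.08 -0.03]
top box_done 0.92 [ 0.429 -0.312  0.002]
top box_done_edge 0.75 [ 0.449 -0.315  0.108]
side box_done 0.62 [ 0.421 -0.31  -0.003]
side box_done_edge 0.63 [ 0.45  -0.316  0.103]
```

The lid edge is past the balance point (about 1.2 rad). I'll back away, rise, and let it sink.

{"method": "move_arm", "body": {"targets": [{"dp":[0.3,-0.02,0],"angular":[0,0,0]},{"dp":[0.8,-0.06,0],"angular":[0,0,0]},{"dp":[1.3,-0.1,0.3],"angular":[0,0,0]},{"dp":[1.5,-0.1,1.2],"angular":[0,0,0]},{"dp":[1.5,-0.1,2.4],"angular":[0,0,0]},{"dp":[1.5,-0.1,3.6],"angular":[0,0,0]},{"dp":[1.5,-0.1,4.2],"angular":[0,0,0]},{"dp":[1.5,-0.1,4.2],"angular":[0,0,0]},{"dp":[1.5,-0.1,4.2],"angular":[0,0,0]},{"dp":[1.5,-0.1,4.2],"angular":[0,0,0]}]}}

```text
time: 20.97
ee_pos: [0.5174, -0.3169, 0.1986]
tcp_rot: [0.034, 0.999, 0.0, -0.004]
contact_force: [-0.2, 0.1, -0.5]
gripper_width: 0.0004
grasp_force: 0.0
```

{"method": "move_arm", "body": {"targets": [{"dp":[0,0,0],"angular":[0,0,0]},{"dp":[0,0,0],"angular":[0,0,0]},{"dp":[0,0,0],"angular":[0,0,0]},{"dp":[0,0,0],"angular":[0,0,0]},{"dp":[0,0,0],"angular":[0,0,0]},{"dp":[0,0,0],"angular":[0,0,0]},{"dp":[0,0,0],"angular":[0,0,0]},{"dp":[0,0,0],"angular":[0,0,0]},{"dp":[0,0,0],"angular":[0,0,0]},{"dp":[0,0,0],"angular":[0,0,0]}]}}

```text
time: 21.8
ee_pos: [0.5175, -0.3172, 0.1997]
tcp_rot: [0.034, 0.999, -0.0, -0.003]
contact_force: [-0.2, -0.0, -0.8]
gripper_width: -0.0002
grasp_force: 0.0
```

{"method": "move_arm", "body": {"targets": [{"dp":[0,0,0],"angular":[0,0,0]},{"dp":[0,0,0],"angular":[0,0,0]},{"dp":[0,0,0],"angular":[0,0,0]},{"dp":[0,0,0],"angular":[0,0,0]},{"dp":[0,0,0],"angular":[0,0,0]},{"dp":[0,0,0],"angular":[0,0,0]},{"dp":[0,0,0],"angular":[0,0,0]},{"dp":[0,0,0],"angular":[0,0,0]},{"dp":[0,0,0],"angular":[0,0,0]},{"dp":[0,0,0],"angular":[0,0,0]}]}}

```text
time: 22.63
ee_pos: [0.5175, -0.3172, 0.1996]
tcp_rot: [0.034, 0.999, -0.0, -0.003]
contact_force: [0.2, 0.9, 0.4]
gripper_width: 0.0004
grasp_force: 0.0
```

{"method": "move_arm", "body": {"targets": [{"dp":[0,0,0],"angular":[0,0,0]},{"dp":[0,0,0],"angular":[0,0,0]},{"dp":[0,0,0],"angular":[0,0,0]},{"dp":[0,0,0],"angular":[0,0,0]},{"dp":[0,0,0],"angular":[0,0,0]},{"dp":[0,0,0],"angular":[0,0,0]},{"dp":[0,0,0],"angular":[0,0,0]},{"dp":[0,0,0],"angular":[0,0,0]},{"dp":[0,0,0],"angular":[0,0,0]},{"dp":[0,0,0],"angular":[0,0,0]}]}}

```text
time: 23.47
ee_pos: [0.5175, -0.3172, 0.1996]
tcp_rot: [0.034, 0.999, -0.0, -0.003]
contact_force: [0.1, -0.2, -0.4]
gripper_width: 0.0002
grasp_force: 0.0
```

{"method": "move_arm", "body": {"targets": [{"dp":[0,0,0],"angular":[0,0,0]},{"dp":[0,0,0],"angular":[0,0,0]},{"dp":[0,0,0],"angular":[0,0,0]},{"dp":[0,0,0],"angular":[0,0,0]},{"dp":[0,0,0],"angular":[0,0,0]},{"dp":[0,0,0],"angular":[0,0,0]},{"dp":[0,0,0],"angular":[0,0,0]},{"dp":[0,0,0],"angular":[0,0,0]},{"dp":[0,0,0],"angular":[0,0,0]},{"dp":[0,0,0],"angular":[0,0,0]}]}}

```text
time: 24.3
ee_pos: [0.5175, -0.3172, 0.1996]
tcp_rot: [0.034, 0.999, -0.0, -0.003]
contact_force: [-0.4, -0.7, -0.2]
gripper_width: -0.0
grasp_force: 0.0
```

```bash
python3 - <<'E'
exec(open("st.py").read())
for n in("side","top"):
    s=snapshot(n); save(s,n+"6.png")
    for q in("box_done","box_done_edge","box_busy","marker","cover_box","oil","cabinet_drawer0_handle","cabinet_drawer1_handle"):
        for d in tip_of(s,q)[:1]: print(n,q,round(d["p"],2),world(s,d["point"]).round(3))
    if n=="side": cv2.imwrite("pics/s6.png",cv2.resize(s["image"][170:390,240:460,::-1],None,fx=2.7,fy=2.7,interpolation=cv2.INTER_CUBIC))
E
```

```text
24.3 [ 0.5175 -0.3172  0.1996] F [-0.36 -0.65 -0.21] q [-0.548  0.474  0.261  1.363 -0.003 -0.481] turn units to goal [-0.   -0.08 -0.03]
side box_done 0.76 [ 0.421 -0.311 -0.003]
side box_done_edge 0.82 [ 0.447 -0.315  0.104]
side box_busy 0.97 [0.439 0.291 0.004]
side marker 0.74 [0.448 0.292 0.024]
side cover_box 0.7 [ 0.399 -0.147  0.   ]
side oil 0.85 [0.417 0.142 0.006]
side cabinet_drawer0_handle 0.64 [0.532 0.007 0.072]
side cabinet_drawer1_handle 0.87 [0.538 0.008 0.035]
top box_done 0.81 [ 0.427 -0.313  0.001]
top box_done_edge 0.79 [ 0.446 -0.314  0.107]
top box_busy 0.72 [ 0.44   0.293 -0.002]
top marker 0.92 [0.446 0.293 0.03 ]
top cover_box 0.54 [ 0.398 -0.144 -0.007]
top oil 0.45 [ 0.415  0.138 -0.003]
top cabinet_drawer0_handle 0.8 [0.535 0.009 0.074]
top cabinet_drawer1_handle 0.78 [0.536 0.009 0.04 ]
```

View pics/s6.png

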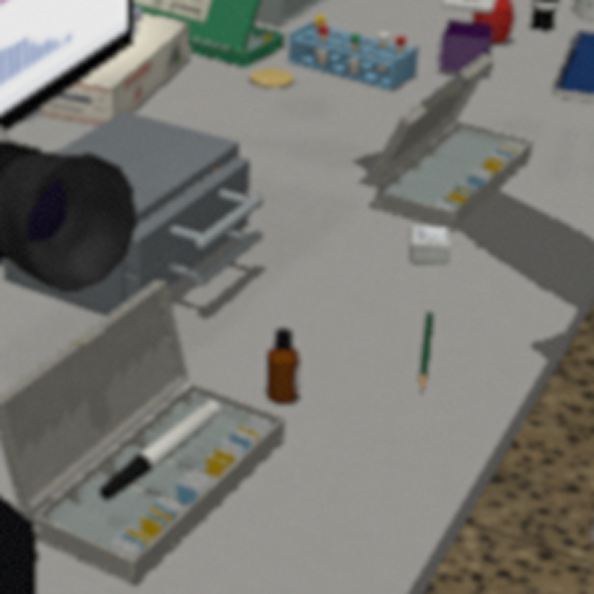

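View pics/top6.png

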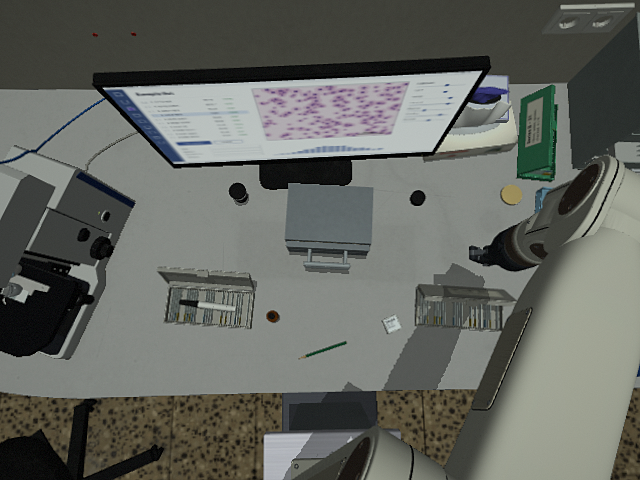

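The lid has stayed at about 1.17 rad instead of sinking, and everything else is undisturbed. The hinge must be sticky, so I'll push further from behind.

{"method": "move_arm", "body": {"targets": [{"dp":[0,0,-1.2],"angular":[0,0,0]},{"dp":[0,0,-2.4],"angular":[0,0,0]},{"dp":[0,0,-3.6],"angular":[0,0,0]},{"dp":[-0.2,0.02,-4.2],"angular":[0,0,0]},{"dp":[-0.6,0.05,-4.2],"angular":[0,0,0]},{"dp":[-1.0,0.08,-4.2],"angular":[0,0,0]},{"dp":[-1.25,0.1,-4.2],"angular":[0,0,0]},{"dp":[-1.4,0.1,-4.2],"angular":[0,0,0]},{"dp":[-1.45,0.11,-4.2],"angular":[0,0,0]},{"dp":[-1.5,0.11,-4.2],"angular":[0,0,0]}]}}

```text
time: 26.03
ee_pos: [0.4731, -0.3143, 0.0743]
tcp_rot: [0.034, 0.999, -0.0, -0.003]
contact_force: [0.1, 0.6, -0.5]
gripper_width: 0.0001
grasp_force: 0.0
```

{"method": "move_arm", "body": {"targets": [{"dp":[-0.05,0,0],"angular":[0,0,0]},{"dp":[-0.1,0.01,0],"angular":[0,0,0]},{"dp":[-0.15,0.01,0],"angular":[0,0,0]},{"dp":[-0.2,0.02,0],"angular":[0,0,0]},{"dp":[-0.25,0.02,0],"angular":[0,0,0]},{"dp":[-0.3,0.02,0],"angular":[0,0,0]},{"dp":[-0.35,0.03,0],"angular":[0,0,0]},{"dp":[-0.4,0.03,0],"angular":[0,0,0]},{"dp":[-0.45,0.04,0],"angular":[0,0,0]},{"dp":[-0.5,0.04,0],"angular":[0,0,0]}]}}

```text
time: 26.87
ee_pos: [0.4573, -0.3126, 0.0736]
tcp_rot: [0.034, 0.999, -0.0, -0.003]
contact_force: [0.7, 0.8, 0.9]
gripper_width: -0.0001
grasp_force: 0.1
```

```bash
cat > look.py <<'E'
exec(open("st.py").read())
for n in("side","top"):
    s=snapshot(n)
    for q in("box_done","box_done_edge"):
        for d in tip_of(s,q)[:1]: print(n,q,round(d["p"],2),world(s,d["point"]).round(3))
E
python3 look.py
```

```text
26.8667 [ 0.4573 -0.3126  0.0736] F [0.73 0.76 0.9 ] q [-0.598  0.466 -0.1    1.011 -0.004 -0.53 ] turn units to goal [-0.   -0.08 -0.03]
side box_done 0.84 [ 0.423 -0.314 -0.002]
side box_done_edge 0.93 [ 0.431 -0.312  0.096]
top box_done 0.58 [ 0.426 -0.311  0.   ]
top box_done_edge 0.7 [ 0.427 -0.314  0.098]
```

{"method": "move_arm", "body": {"targets": [{"dp":[-0.05,0,0],"angular":[0,0,0]},{"dp":[-0.1,0.01,0],"angular":[0,0,0]},{"dp":[-0.15,0.01,0],"angular":[0,0,0]},{"dp":[-0.2,0.02,0],"angular":[0,0,0]},{"dp":[-0.25,0.02,0],"angular":[0,0,0]},{"dp":[-0.3,0.02,0],"angular":[0,0,0]},{"dp":[-0.35,0.03,0],"angular":[0,0,0]},{"dp":[-0.4,0.03,0],"angular":[0,0,0]},{"dp":[-0.45,0.04,0],"angular":[0,0,0]},{"dp":[-0.5,0.04,0],"angular":[0,0,0]}]}}

```text
time: 28.0
ee_pos: [0.4423, -0.3115, 0.0737]
tcp_rot: [0.034, 0.999, -0.0, -0.003]
contact_force: [-0.1, -0.7, -0.3]
gripper_width: -0.0001
grasp_force: 0.0
```

{"method": "move_arm", "body": {"targets": [{"dp":[0,0,0],"angular":[0,0,0]},{"dp":[0,0,0],"angular":[0,0,0]},{"dp":[0,0,0],"angular":[0,0,0]},{"dp":[0,0,0],"angular":[0,0,0]},{"dp":[0,0,0],"angular":[0,0,0]},{"dp":[0,0,0],"angular":[0,0,0]}]}}

```text
time: 28.5
ee_pos: [0.4426, -0.3115, 0.0736]
tcp_rot: [0.034, 0.999, -0.0, -0.003]
contact_force: [-0.3, -0.5, 0.4]
gripper_width: -0.0001
grasp_force: 0.0
```

```bash
python3 look.py
```

```text
28.5 [ 0.4426 -0.3115  0.0736] F [-0.33 -0.46  0.38] q [-0.611  0.444 -0.136  0.997 -0.004 -0.544] turn units to goal [-0.   -0.08 -0.03]
side box_done 0.6 [ 0.424 -0.31  -0.004]
side box_done_edge 0.7 [ 0.409 -0.31   0.082]
top box_done 0.74 [ 0.397 -0.147 -0.006]
top box_done_edge 0.9 [ 0.408 -0.312  0.082]
```

{"method": "move_arm", "body": {"targets": [{"dp":[0.1,0,0.5],"angular":[0,0,0]},{"dp":[0.1,0,1.5],"angular":[0,0,0]},{"dp":[0,0,2.2],"angular":[0,0,0]},{"dp":[-0.5,0.03,2.2],"angular":[0,0,0]},{"dp":[-1.0,0.05,2.2],"angular":[0,0,0]},{"dp":[-1.4,0.1,2.2],"angular":[0,0,0]},{"dp":[-1.4,0.1,2.2],"angular":[0,0,0]},{"dp":[-1.4,0.1,2.2],"angular":[0,0,0]}]}}

```text
time: 29.47
ee_pos: [0.4005, -0.3086, 0.1399]
tcp_rot: [0.034, 0.999, -0.0, -0.003]
contact_force: [1.2, -0.9, 0.7]
gripper_width: 0.0002
grasp_force: 0.0
```

```bash
python3 look.py
```

```text
29.4667 [ 0.4005 -0.3086  0.1399] F [ 1.19 -0.87  0.66] q [-0.654  0.314 -0.141  1.12  -0.004 -0.586] turn units to goal [ 0.   -0.07 -0.02]
side box_done 0.75 [ 0.423 -0.31  -0.002]
side box_done_edge 0.8 [ 0.397 -0.313  0.062]
top box_done 0.59 [ 0.425 -0.314  0.001]
top box_done_edge 0.63 [ 0.391 -0.309  0.06 ]
```

It is sinking by itself (edge z 0.082 → 0.061). I'll wait clear of it.

{"method": "move_arm", "body": {"targets": [{"dp":[0,0,0.5],"angular":[0,0,0]},{"dp":[0,0,1],"angular":[0,0,0]},{"dp":[0,0,1],"angular":[0,0,0]},{"dp":[0,0,1],"angular":[0,0,0]},{"dp":[0,0,1],"angular":[0,0,0]},{"dp":[0,0,1],"angular":[0,0,0]},{"dp":[0,0,1],"angular":[0,0,0]},{"dp":[0,0,1],"angular":[0,0,0]},{"dp":[0,0,1],"angular":[0,0,0]},{"dp":[0,0,1],"angular":[0,0,0]}]}}

```text
time: 30.6
ee_pos: [0.4004, -0.3085, 0.1694]
tcp_rot: [0.034, 0.999, 0.0, -0.004]
contact_force: [-0.2, 0.5, 1.2]
gripper_width: 0.0001
grasp_force: 0.0
```

{"method": "move_arm", "body": {"targets": [{"dp":[0,0,0],"angular":[0,0,0]},{"dp":[0,0,0],"angular":[0,0,0]},{"dp":[0,0,0],"angular":[0,0,0]},{"dp":[0,0,0],"angular":[0,0,0]},{"dp":[0,0,0],"angular":[0,0,0]},{"dp":[0,0,0],"angular":[0,0,0]},{"dp":[0,0,0],"angular":[0,0,0]},{"dp":[0,0,0],"angular":[0,0,0]},{"dp":[0,0,0],"angular":[0,0,0]},{"dp":[0,0,0],"angular":[0,0,0]}]}}

```text
time: 31.43
ee_pos: [0.4005, -0.3085, 0.1696]
tcp_rot: [0.034, 0.999, -0.0, -0.003]
contact_force: [-1.2, 0.5, 0.7]
gripper_width: -0.0003
grasp_force: 0.0
```

```bash
python3 look.py
```

```text
31.4333 [ 0.4005 -0.3085  0.1696] F [-1.17  0.53  0.75] q [-0.654  0.291 -0.091  1.194 -0.004 -0.587] turn units to goal [-0.   -0.08 -0.03]
side box_done 0.95 [ 0.426 -0.312 -0.004]
side box_done_edge 0.88 [ 0.384 -0.31   0.028]
top box_done 0.63 [ 0.424 -0.309 -0.001]
top box_done_edge 0.68 [ 0.382 -0.309  0.031]
```

{"method": "move_arm", "body": {"targets": [{"dp":[0.3,0,1],"angular":[0,0,0]},{"dp":[0.3,0,2],"angular":[0,0,0]},{"dp":[0.3,0,2],"angular":[0,0,0]},{"dp":[0.3,0,2],"angular":[0,0,0]},{"dp":[0.3,0,2],"angular":[0,0,0]},{"dp":[0.3,0,2],"angular":[0,0,0]},{"dp":[0.3,0,2],"angular":[0,0,0]},{"dp":[0.3,0,2],"angular":[0,0,0]},{"dp":[0.3,0,2],"angular":[0,0,0]},{"dp":[0.3,0,2],"angular":[0,0,0]}]}}

```text
time: 32.57
ee_pos: [0.4093, -0.3084, 0.2292]
tcp_rot: [0.034, 0.999, 0.0, -0.004]
contact_force: [0.4, 1.2, 0.0]
gripper_width: 0.0
grasp_force: 0.0
```

```bash
python3 look.py; python3 - <<'E'
from h import *
s=snapshot("side")
cv2.imwrite("pics/s7.png",cv2.resize(s["image"][170:290,240:460,::-1],None,fx=3.6,fy=3.6,interpolation=cv2.INTER_CUBIC))
E
```

```text
32.5667 [ 0.4093 -0.3084  0.2292] F [0.44 1.25 0.01] q [-0.643  0.271  0.04   1.346 -0.004 -0.576] turn units to goal [-0.01 -0.09 -0.03]
side box_done 0.91 [ 0.422 -0.314 -0.004]
side box_done_edge 0.78 [ 0.384 -0.309  0.028]
top box_done 0.58 [ 0.427 -0.313  0.002]
top box_done_edge 0.86 [ 0.381 -0.309  0.033]
```

View pics/s7.png

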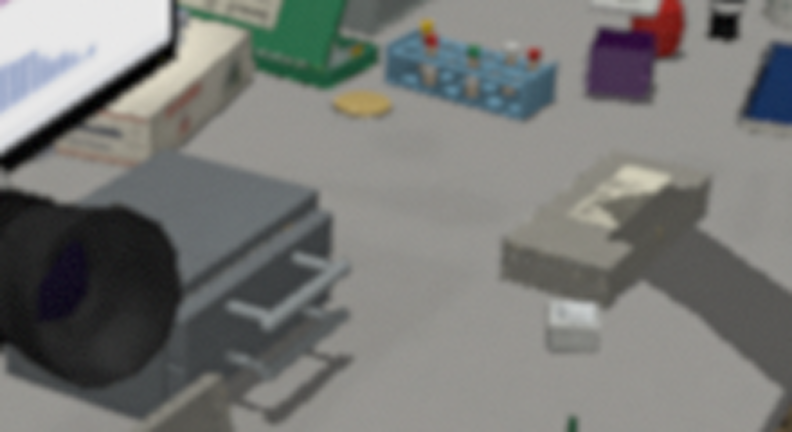

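The box at (605,220) is shut flat, both drawers are home, and the small things are where they were.

```bash
python3 -c "
from bench import finish_job; print(finish_job())"
```

```text
the job is handed in; nothing more can be done
None
```

I pushed both drawers gently onto their stops and tipped the pen-free box's lid over until it sank shut. The box with the pen stands open as before, nothing else was seen to move, and the job is handed in.

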